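# Hold the knife carrier over the tag reader

## Task

Lift the green carrier with the three red pocket knives up and off the two prongs of its hanger, and hold it out by its black handle bar over the middle of the flat black tag reader, its underside about 8 cm above the reader's face, so that the tag underneath can be read. Keep it level all the way so that the knives stay in, do not let it touch the reader, and leave the rivet tray, the screwdriver and the jar where they are. Finish while still holding it there, steady and level in the air: do not put it down or let go.

Things in the scene. Friction and masses are not known exactly. Their poses are not given: they have to be found in the camera images.
- carrier: Green open tray with overhead handle, hung on the hanger; 0.35 kg, 0.56 kg with knives. Origin: centre of the tray's underside; z up, y along tray and handle bar. Tray 100 (x) x 150 (y) x 30 mm high, walls and floor 3 mm. Two flat upright steel straps, 16 (x) x 4 (y) mm, at y = +-73 mm, carry the bar, whose top is 161 mm above the underside.
- carrier_grip (a point): Centre of the carrier's straight black handle bar, 150 mm above the tray's underside; axes as the carrier's. Bar 14 mm thick (x), 142 mm long (y), 22 mm tall (z). It lies across the hanger's two prongs, which leave its middle free to be gripped from above across its 14 mm thickness.
- hanger: Fixed steel stand; the carrier hangs over its origin, which lies at the bench top; z up; prongs point to its -x, the open side. Base plate x -90 to +110 mm, 150 (y) x 12 mm. Two 14 mm square posts at x = +85, y = +-45 mm, 200 mm high, with a crosspiece at 120 mm. From each post top a round level prong, 10 mm diameter, upper side at 200 mm, runs to -x under the bar.
- hanger_tips (a point): Point midway between the upturned tips of the hanger's prongs (tips at y = +-45 mm, x = -25 mm, highest point 220 mm above the bench). The bar must rise over 20 mm to pass them; the carrier's straps stand outside the prongs, so after lifting draw it to the hanger's -x by 60 mm or more before moving sideways.
- reader: Fixed flat black tag reader, 150 x 150 mm square and 20 mm high, with a blue ring and dot in the middle of its upper face. Origin: centre of its underside on the bench; z up. It stands either to the left or to the right of the robot's middle line, the hanger on the other side.
- reader_face (a point): Centre of the reader's upper face, 20 mm above the bench.
- knife1: One of three loose closed pocket knives lying in the carrier: red scales, steel between, 24 (x) x 90 (y) x 16 mm high, about 0.07 kg. Origin: centre of its underside.
- knife2: One of three loose closed pocket knives lying in the carrier: red scales, steel between, 24 (x) x 90 (y) x 16 mm high, about 0.07 kg. Origin: centre of its underside.
- knife3: One of three loose closed pocket knives lying in the carrier: red scales, steel between, 24 (x) x 90 (y) x 16 mm high, about 0.07 kg. Origin: centre of its underside.
- rivet_tray: Bystander: loose small green tray of brass rivets, 110 (x) x 80 (y) x 30 mm, 0.4 kg, on the bench near the robot's middle line. Origin: centre of its underside.
- screwdriver: Bystander: loose screwdriver, 180 mm long, lying on the bench roughly along x beyond the middle. Origin: the middle of its underside.
- pin_jar: Bystander: loose amber jar with a white cap, 50 mm diameter, 60 mm high, on the bench to the right. Origin: centre of its underside.
Things that resemble listed ones, but are neither listed nor needed, are in the scene too. Of the things like the carrier, leave any that is brown or orange; of the rest the larger one is meant.

How it is judged:
By the outcome, as a careful person would: the job done as asked, in the order asked, and still so for the second after the job is handed in, while the arm keeps its last pose, push and grip.
It also fails if it takes over 43 s, if anything falls off the work surface, if the arm or the gripper's body presses on something with over 40 N, if the wrist force passes 120 N, or if a joint passes its speed limit or range.

## Robot

A 6-joint arm with a two-finger parallel gripper is mounted at the origin on the work surface. World frame = base frame: x ahead of the robot, y to its left, z up, the work surface at z = 0. Lengths are in mm, angles in rad, forces in N, time in s.
With the tool pointing down it reaches from about 350 to 875 mm from the base axis. Payload 4.2 kg.
Tool frame: the origin (TCP) lies midway between the tips of the shut fingers; the grasp point (between the pads) lies 19 mm behind it; z points along the fingers, y is the line along which they close (so a half turn about z gives the same grasp; the last joint's range is limited). The gripper opens to 85 mm and grips with 20 to 120 N. Pads are 22 mm wide; open, the fingers measure 114 mm over their backs; the gripper's body (76 mm by 85 mm) begins 54 mm behind the grasp point. The pads swing forward as they close: fully open they stand 13 mm farther back than shut.
Start: joints at [1.535, 0.385, 0.008, 0, -1.194, -0.259], TCP at [181.561, 598.026, 231.312] pointing down, gripper open.
Joint ranges: [-3.14, 3.14], [-1.21, 2.06], [-1.07, 1.41], [-3.16, 2.05], [-2.99, -0.16], [-3.1, 3.1]. Speed limits (rad/s): [2.79, 2.79, 3.14, 3.14, 3.14, 3.14].

## Interface

Orientations are given as a unit quaternion [x, y, z, w].
In Python, from bench import read_state, get_image, job_done gives the robot as it stands.
- The arm moves only by the shell command python3 -m jog 'ROWS'. ROWS is JSON, a list of rows, each a list of 3 entries, a list of its own where there are three numbers: the shift along the world's x, y, z scaled (see below), then the turn, a rotation vector about the world's x, y, z scaled (see below), then the gripper's target within -1 to 1 (shut at 1, half-way at 0, fully open at -1). In form: [[[x, y, z], [wx, wy, wz], claw], ...]. A call has 1 to 20 rows; each row is the pose to reach, as a shift and turn from the pose commanded when the call began; what a row does not reach only later rows make up. The controller multiplies each number of a shift by 10 cm and each number of a turn by 120 degrees. A row lasts 1/10 s, in which the tool goes at most 50 mm and 8.59 degrees, less where a joint would pass 70% of its speed; a pose out of reach is approached as far as the arm can. A call with a number of a shift or a turn outside -1 to 1 is refused whole. A call with a gripper value outside its range is refused whole. The fingers move at their own pace and stop on an object; the grip force is fixed at half the most. Time passes only in rows, so rows that repeat a pose let the fingers close. It gives the time, the measured TCP pose, the force, the opening and the grip force at its end, in the units of the state.
- read_state(): the state, without advancing time (a new reading comes with each control period).
- get_image(name): name is "side" or "top"; returns a dict with "frame" (384x512x3 uint8, red, green, blue), "range_z" (384x512 float32, mm along the optical axis (not along the pixel's ray), 0 where there is no reading), "fx", "fy", "cx", "cy" (pixels), "R" (3x3) and "t" (3): a world point X has camera coordinates R X + t. Camera axes: x right, y down, z forward; pixel columns grow to the right and rows downward; lengths in mm; the calibration is good to about 2 mm. A picture is of the moment at which its call begins.
- job_done(): hands the job in; it is judged then, once.
The state is a dict: "clock": time; "joints": joint angles; "joint_vel": joint speeds; "joint_efforts": joint torques, N m; "position": TCP position; "ee_rot": TCP orientation; "contact_force": force on the tool from outside, world axes, zero at the start; "wrist_torque": the same for the moment, N m; "gripper_width": finger opening in mm; "grasp_force": force on a finger pad.
Only numpy, scipy, OpenCV 4.12 (cv2) and the standard library are available. Lean on these libraries where they do the work, as an engineer would, in place of code of your own. Each camera call takes 0.05 s, during which the arm holds its last target. There are 200 camera calls.

## Working session

There is one attempt and no reset: what is moved stays moved. The work goes in short steps, Python scripts to look and compute and a shell command to move; the robot and the scene stay as the last step left them, time stands still between calls to the robot, and variables do not carry over. Pictures are saved under pics/ and viewed, at most 10 in all, crops included, and the job is handed in when it is done.

```bash
mkdir -p pics; ls; cat > h.py <<'E'
import numpy as np, cv2
from bench import read_state, get_image, job_done
def cloud(d):
    z=d["range_z"].astype(float); v,u=np.indices(z.shape)
    c=np.stack([(u-d["cx"])*z/d["fx"],(v-d["cy"])*z/d["fy"],z],-1)
    P=(c-np.array(d["t"]))@np.array(d["R"]); P[z<=0]=np.nan
    return P
E
python3 - <<'E'
from h import *
import pickle
for n in("side","top"):
    d=get_image(n); cv2.imwrite(f"pics/{n}0.png",cv2.resize(d["frame"][:,:,::-1],(768,576)))
    pickle.dump(d,open(n+"0.pkl","wb"))
print(read_state())
E
```

```text
pics
{'clock': 0.1, 'joints': array([ 1.53454515e+00,  3.85505396e-01,  6.78090822e-03, -3.91247063e-04,
       -1.19400459e+00, -2.58615068e-01]), 'joint_vel': array([ 0.00045223, -0.00042106,  0.00282074,  0.00015347, -0.00023607,
        0.00025961]), 'joint_efforts': array([-7.20890439e-04, -3.93319237e+01,  1.88928598e+01,  4.19797629e+00,
       -2.58332788e-03,  3.91240064e-06]), 'position': array([181.46787271, 597.54503038, 230.32913623]), 'ee_rot': array([ 9.89140330e-01, -1.46970885e-01, -7.34859808e-05,  9.80582685e-04]), 'contact_force': array([-0.56725639,  0.16540523,  0.2982032 ]), 'wrist_torque': array([-0.01307614,  0.0090345 , -0.00936317]), 'grasp_force': 0.0, 'gripper_width': 85.29412536579963}
```

View pics/top0.png

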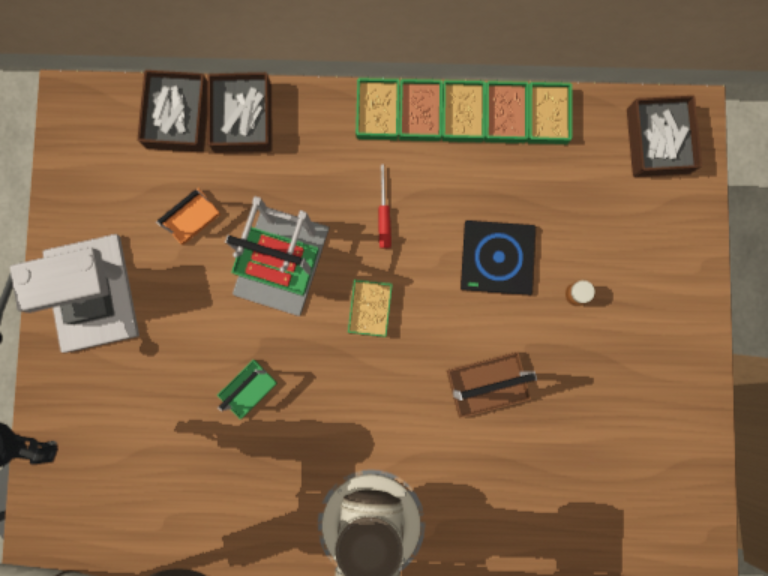

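View pics/side0.png

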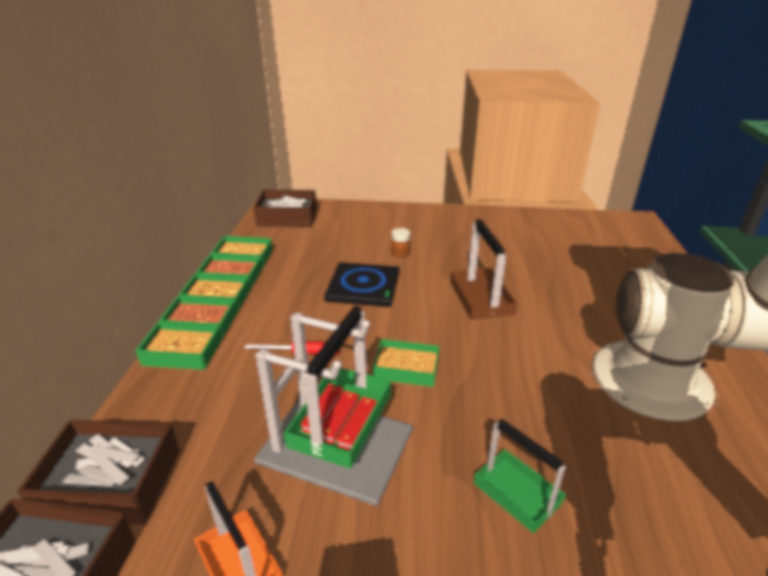

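The top view (768x576) has these carrier-like things:
- the green carrier with red knives on its hanger at (270,258)
- a smaller green empty one at (247,390)
- a brown one at (492,385)
- an orange one at (190,217)

The small rivet tray is at (371,308) and the reader at (499,257), to the right. I choose (270,258): green, the larger one, and hung on the prongs with knives. I'll check it in a close crop while measuring.

```bash
python3 - <<'E'
from h import *
import pickle
out=[]
for n in("top","side"):
    d=pickle.load(open(n+"0.pkl","rb")); P=cloud(d); f=d["frame"].astype(int); hsv=cv2.cvtColor(d["frame"],cv2.COLOR_RGB2HSV)
    v,u=np.indices(f.shape[:2])
    roi=(abs(u-180)<36)&(abs(v-170)<45) if n=="top" else (u>150)&(u<290)&(v>195)&(v<340)
    def fit(m,name):
        Q=P[m]; Q=Q[~np.isnan(Q).any(1)]
        if len(Q)<4: print(n,name,len(Q));return
        (c,s,a)=cv2.minAreaRect(Q[:,:2].astype(np.float32))
        w=np.linalg.eigh(np.cov(Q[:,:2].T))[1][:,1]
        print(n,name,len(Q),"rect",np.round(c),np.round(s),round(a,1),"zmed",np.round(np.percentile(Q[:,2],[5,50,95])),"med",np.round(np.median(Q,0)),"ax",np.round(np.degrees(np.arctan2(w[1],w[0])),1))
    z=np.nan_to_num(P[...,2])
    fit(roi&(hsv[...,2]<60)&(z>190)&(z<260),"bar")
    g=(hsv[...,0]>50)&(hsv[...,0]<80)&(hsv[...,1]>120)
    fit(roi&g&(z>60)&(z<100),"green")
    r=((hsv[...,0]<6)|(hsv[...,0]>174))&(hsv[...,1]>150)
    fit(roi&r&(z>40)&(z<110),"red")
    fit(roi&(hsv[...,1]<60)&(hsv[...,2]>90)&(z>180),"steel high")
    fit(roi&(hsv[...,1]<60)&(z>5)&(z<20),"base")
    b=(hsv[...,0]>95)&(hsv[...,0]<125)&(hsv[...,1]>130)
    fit(b&(abs(z-20)<12)&(abs(P[...,0])<900),"ring")
    if n=="top":
        for nm,(uu,vv) in dict(bar1=(152,160),bar2=(200,175),tray=(247,205),scr=(256,155),gripper=(15,298),base=(247,350),brown=(330,256),lamp=(40,185)).items(): print(nm,np.round(P[vv,uu]))
d=pickle.load(open("top0.pkl","rb"));a=d["frame"][110:215,130:235,::-1]
e=pickle.load(open("side0.pkl","rb"));b=e["frame"][200:340,160:300,::-1]
cv2.imwrite("pics/crop.png",np.hstack([cv2.resize(a,(400,400)),cv2.resize(b,(400,400))]))
E
```

```text
top bar 234 rect [527. 204.] [139.  14.] 73.9 zmed [217. 222. 227.] med [527. 206. 222.] ax 74.3
top green 488 rect [527. 204.] [150.  98.] 74.0 zmed [61. 66. 93.] med [518. 181.  66.] ax 75.3
top red 478 rect [528. 207.] [94. 85.] 71.4 zmed [75. 80. 85.] med [522. 212.  80.] ax 148.5
top steel high 274 rect [558. 195.] [150. 120.] 73.6 zmed [194. 200. 217.] med [568. 171. 200.] ax 73.0
top base 1048 rect [541. 214.] [172. 199.] 73.7 zmed [ 6. 12. 17.] med [483. 205.  12.] ax 160.6
top ring 323 rect [ 555. -254.] [99. 99.] 79.1 zmed [15. 21. 27.] med [ 555. -254.   21.] ax 162.3
bar1 [541. 268. 228.]
bar2 [504. 137. 220.]
tray [441.  11.  15.]
scr [599. -14.  23.]
gripper [177. 556. 349.]
base [ 45.  -3. 234.]
brown [ 291. -228.  167.]
lamp [471. 591. 179.]
side bar 413 rect [526. 210.] [138.  12.] 73.7 zmed [209. 221. 223.] med [527. 220. 221.] ax 73.9
side green 1055 rect [526. 206.] [152. 102.] 74.0 zmed [63. 79. 91.] med [517. 236.  79.] ax 69.3
side red 915 rect [527. 206.] [100.  82.] 72.9 zmed [68. 80. 81.] med [524. 209.  80.] ax 108.0
side steel high 690 rect [557. 198.] [150. 120.] 73.3 zmed [183. 198. 215.] med [556. 233. 198.] ax 87.4
side base 2605 rect [588.  66.] [284. 513.] 10.6 zmed [ 9. 12. 16.] med [502. 244.  12.] ax 99.7
side ring 608 rect [-169. -721.] [1763.  585.] 48.7 zmed [11. 21. 30.] med [-524. -849.   21.] ax -140.1
```

View pics/crop.png

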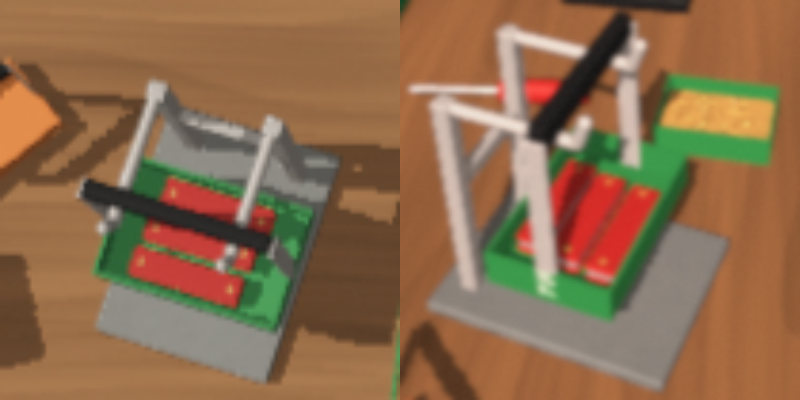

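The crop confirms it: a green tray with three red knives and a black bar across two prongs. The bar's centre is at (527,205), its top at z≈222, and its axis at 74°. The hanger opens towards (-0.961,+0.276). The reader's centre is at (555,-254). The tool needs to turn -89°, so I'll rise and turn first.

```bash
python3 -m jog '[[[0.1,-0.2,0.4],[0,0,-0.07],-1],[[0.2,-0.4,0.7],[0,0,-0.14],-1],[[0.4,-0.6,0.9],[0,0,-0.21],-1],[[0.6,-0.8,0.9],[0,0,-0.28],-1],[[0.85,-0.98,0.9],[0,0,-0.35],-1],[[0.85,-0.98,0.9],[0,0,-0.42],-1],[[0.85,-0.98,0.9],[0,0,-0.49],-1],[[0.85,-0.98,0.9],[0,0,-0.56],-1],[[0.85,-0.98,0.9],[0,0,-0.63],-1],[[0.85,-0.98,0.9],[0,0,-0.70],-1],[[0.85,-0.98,0.9],[0,0,-0.7425],-1],[[0.85,-0.98,0.9],[0,0,-0.7425],-1]]'
python3 -m jog '[[[0.3,-0.3,0],[0,0,0],-1],[[0.6,-0.65,0],[0,0,0],-1],[[0.86,-0.98,0],[0,0,0],-1]]'
python3 -m jog '[[[0.3,-0.3,0],[0,0,0],-1],[[0.6,-0.65,0],[0,0,0],-1],[[0.86,-0.98,0],[0,0,0],-1]]'
python3 -m jog '[[[0.3,-0.3,0],[0,0,0],-1],[[0.6,-0.65,0],[0,0,0],-1],[[0.88,-0.99,0],[0,0,0],-1],[[0.88,-0.99,0],[0,0,0],-1],[[0.88,-0.99,0],[0,0,0],-1]]'
python3 -c "
from h import *
s=read_state();print(s)"
```

```text
clock: 1.3
position: [266.4, 499.8, 320.8]
ee_rot: [-0.602, 0.799, -0.0, -0.0]
contact_force: [0.2, -0.4, -0.1]
gripper_width: 85.3
grasp_force: 0.0
clock: 1.6
position: [353.2, 400.8, 320.9]
ee_rot: [-0.603, 0.798, -0.0, -0.0]
contact_force: [1.2, -0.4, 0.3]
gripper_width: 85.4
grasp_force: 0.0
clock: 1.9
position: [439.5, 302.4, 321.1]
ee_rot: [-0.603, 0.798, -0.0, -0.0]
contact_force: [0.5, -0.3, -1.7]
gripper_width: 85.4
grasp_force: 0.0
clock: 2.4
position: [526.9, 204.1, 320.7]
ee_rot: [-0.602, 0.799, 0.0, -0.001]
contact_force: [-0.7, 0.3, -0.0]
gripper_width: 85.7
grasp_force: 0.0
{'clock': 2.4, 'joints': array([ 6.56073027e-01,  2.33352565e-01,  1.41181100e-02, -3.73393698e-04,
       -1.35265673e+00, -9.35929824e-01]), 'joint_vel': array([ 0.04257792, -0.01187778, -0.00505236, -0.0021555 , -0.00075257,
       -0.007954  ]), 'joint_efforts': array([-8.97073466e-01, -3.21053123e+01,  1.98846638e+01,  4.46158513e+00,
       -3.06275659e-03,  2.31508986e-02]), 'position': array([526.88507434, 204.08238652, 320.697152  ]), 'ee_rot': array([-6.01541306e-01,  7.98841489e-01,  1.76435652e-04, -5.49330028e-04]), 'contact_force': array([-0.67839834,  0.32382794, -0.04379748]), 'wrist_torque': array([-0.01319114, -0.0670721 ,  0.00652217]), 'grasp_force': 0.0, 'gripper_width': 85.6531487597291}
```

Yaw is aligned (fingers close along 164°). I'll descend to TCP z≈192, with the gripper open.

```bash
python3 -m jog '[[[0,0.01,-0.25],[0,0,0],-1],[[0,0.01,-0.5],[0,0,0],-1],[[0,0.01,-0.75],[0,0,0],-1],[[0,0.01,-0.9],[0,0,0],-1],[[0,0.01,-1],[0,0,0],-1]]'
python3 -m jog '[[[0,0,-0.1],[0,0,0],-1],[[0,0,-0.2],[0,0,0],-1],[[0,0,-0.29],[0,0,0],-1],[[0,0,-0.29],[0,0,0],-1],[[0,0,-0.29],[0,0,0],-1]]'
python3 - <<'E'
from h import *
a=get_image("top")["frame"][110:215,130:235,::-1]; b=get_image("side")["frame"][150:290,150:290,::-1]
cv2.imwrite("pics/c1.png",np.hstack([cv2.resize(a,(400,400)),cv2.resize(b,(400,400))]))
E
```

```text
clock: 2.9
position: [525.3, 206.9, 219.9]
ee_rot: [-0.603, 0.798, 0.0, -0.001]
contact_force: [-0.6, -0.1, -0.6]
gripper_width: 85.4
grasp_force: 0.0
clock: 3.4
position: [526.8, 206.1, 192.5]
ee_rot: [-0.602, 0.799, -0.0, 0.0]
contact_force: [-0.4, 0.0, 0.1]
gripper_width: 85.4
grasp_force: 0.0
```

View pics/c1.png

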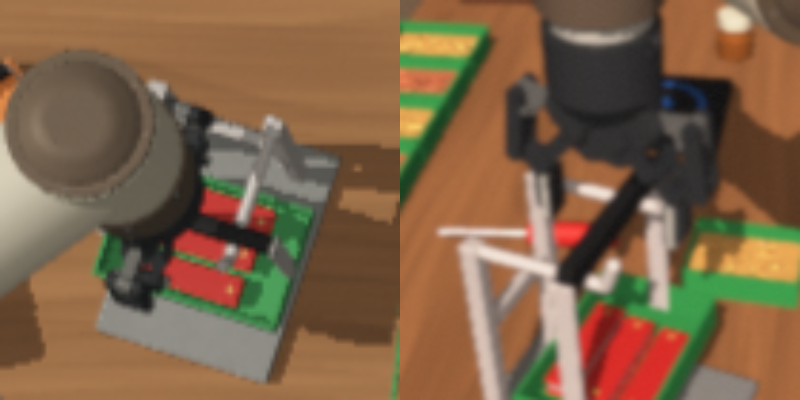

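The fingers straddle the middle of the bar, between the prongs (right half at about (620,190)). Closing.

```bash
python3 -m jog '[[[0,0,0],[0,0,0],1],[[0,0,0],[0,0,0],1],[[0,0,0],[0,0,0],1],[[0,0,0],[0,0,0],1],[[0,0,0],[0,0,0],1],[[0,0,0],[0,0,0],1],[[0,0,0],[0,0,0],1],[[0,0,0],[0,0,0],1],[[0,0,0],[0,0,0],1],[[0,0,0],[0,0,0],1],[[0,0,0],[0,0,0],1],[[0,0,0],[0,0,0],1]]'
```

```text
clock: 4.7
position: [527.0, 206.1, 192.6]
ee_rot: [-0.602, 0.799, -0.0, 0.0]
contact_force: [1.6, 0.6, 1.2]
gripper_width: 12.9
grasp_force: 59.8
```

Gripped at 60 N. Lifting slowly by 40 mm.

```bash
python3 -m jog '[[[0,0,0.01],[0,0,0],1],[[0,0,0.03],[0,0,0],1],[[0,0,0.05],[0,0,0],1],[[0,0,0.08],[0,0,0],1],[[0,0,0.12],[0,0,0],1],[[0,0,0.16],[0,0,0],1],[[0,0,0.20],[0,0,0],1],[[0,0,0.24],[0,0,0],1],[[0,0,0.28],[0,0,0],1],[[0,0,0.32],[0,0,0],1],[[0,0,0.36],[0,0,0],1],[[0,0,0.39],[0,0,0],1],[[0,0,0.40],[0,0,0],1],[[0,0,0.4],[0,0,0],1]]'
python3 - <<'E'
from h import *
d=get_image("side");P=cloud(d)
cv2.imwrite("pics/c2.png",cv2.resize(d["frame"][:,:,::-1],(768,576)))
hsv=cv2.cvtColor(d["frame"],cv2.COLOR_RGB2HSV);v,u=np.indices(hsv.shape[:2])
m=(u>150)&(u<290)&(v>150)&(v<340)&(hsv[...,1]>120)&(hsv[...,0]>50)&(hsv[...,0]<80)&(P[...,2]>85)
Q=P[m];print(len(Q),np.percentile(Q[:,2],[1,5,50,90,95,99]))
s=read_state();print(s["wrist_torque"],s["contact_force"])
E
```

```text
clock: 6.1
position: [526.6, 206.0, 232.4]
ee_rot: [-0.602, 0.799, 0.0, 0.0]
contact_force: [-0.7, 0.1, -4.9]
gripper_width: 13.1
grasp_force: 58.9
1110 [102.52703867 103.49929534 118.834764   130.10072015 130.85903468
 131.81160322]
[ 0.01528221  0.01702801 -0.00492213] [-0.90462273 -0.17204961 -4.58538643]
```

View pics/c2.png

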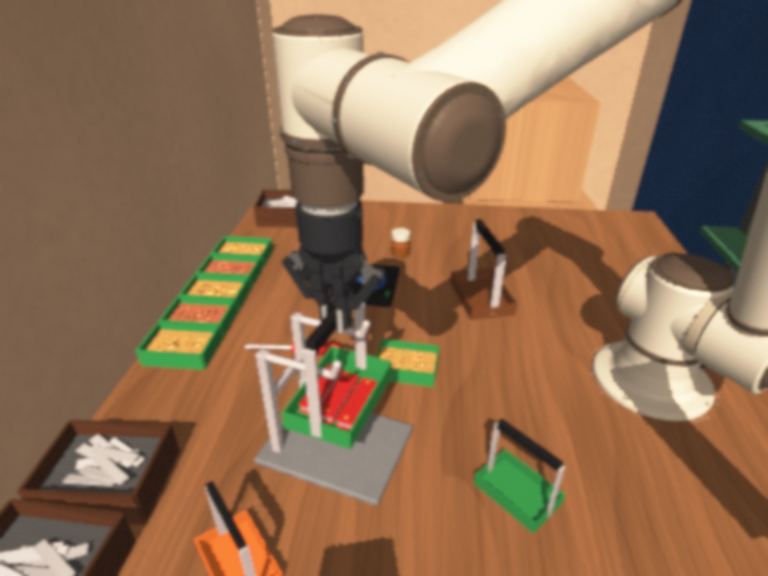

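The carrier is lifted and level: the rim sits at 131 (91+40), the knives are in, and the bar is clear of the tips at about (310,340). Drawing it out along the hanger's -x.

```bash
python3 -m jog '[[[0,0,0.02],[0,0,0],1],[[0,0,0.05],[0,0,0],1],[[-0.019,0.006,0.08],[0,0,0],1],[[-0.048,0.014,0.1],[0,0,0],1],[[-0.096,0.028,0.1],[0,0,0],1],[[-0.154,0.044,0.1],[0,0,0],1],[[-0.221,0.064,0.1],[0,0,0],1],[[-0.288,0.083,0.1],[0,0,0],1],[[-0.356,0.102,0.1],[0,0,0],1],[[-0.423,0.121,0.1],[0,0,0],1],[[-0.49,0.141,0.1],[0,0,0],1],[[-0.557,0.16,0.1],[0,0,0],1],[[-0.625,0.179,0.1],[0,0,0],1],[[-0.692,0.199,0.1],[0,0,0],1],[[-0.759,0.218,0.1],[0,0,0],1],[[-0.817,0.234,0.1],[0,0,0],1],[[-0.865,0.248,0.1],[0,0,0],1],[[-0.9,0.258,0.1],[0,0,0],1],[[-0.92,0.264,0.1],[0,0,0],1],[[-0.92,0.264,0.1],[0,0,0],1]]'
python3 -m jog '[[[0,0,0.02],[0,0,0],1],[[0,0,0.06],[0,0,0],1],[[0,0,0.12],[0,0,0],1],[[0,0,0.2],[0,0,0],1],[[0,0,0.3],[0,0,0],1],[[0,0,0.4],[0,0,0],1],[[0,0,0.5],[0,0,0],1],[[0,0,0.6],[0,0,0],1],[[0,0,0.7],[0,0,0],1],[[0,0,0.8],[0,0,0],1],[[0,0,0.88],[0,0,0],1],[[0,0,0.94],[0,0,0],1],[[0,0,0.98],[0,0,0],1],[[0,0,1],[0,0,0],1],[[0,0,1],[0,0,0],1]]'
python3 - <<'E'
from h import *
d=get_image("side")
cv2.imwrite("pics/c3.png",cv2.resize(d["frame"][:,:,::-1],(768,576)))
s=read_state();print(s["joints"])
E
```

```text
clock: 8.15
position: [434.4, 232.5, 242.4]
ee_rot: [-0.602, 0.799, -0.0, 0.0]
contact_force: [0.4, -0.2, -4.2]
gripper_width: 13.2
grasp_force: 58.9
clock: 9.65
position: [434.6, 232.4, 342.3]
ee_rot: [-0.602, 0.799, 0.0, -0.0]
contact_force: [1.0, -0.0, -5.9]
gripper_width: 12.7
grasp_force: 58.9
[ 8.21364352e-01  9.35183695e-02 -1.05232087e-01 -2.43191690e-04
 -1.37263385e+00 -1.10049190e+00]
```

View pics/c3.png

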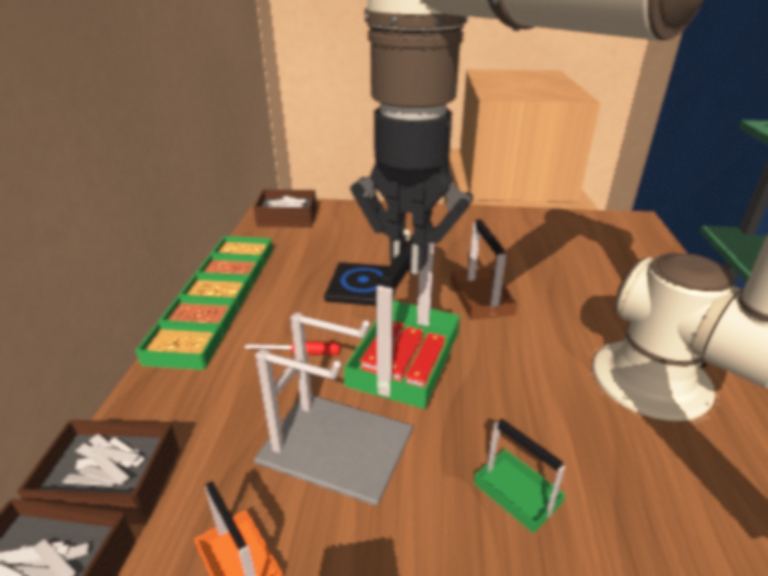

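The carrier is out of the hanger, level at (400,355), with the knives in. Next I rise another 35 mm and carry it across to the reader.

```bash
python3 -m jog '[[[0,0,0.02],[0,0,0],1],[[0,0,0.07],[0,0,0],1],[[0,0,0.13],[0,0,0],1],[[0,0,0.2],[0,0,0],1],[[0,0,0.27],[0,0,0],1],[[0,0,0.32],[0,0,0],1],[[0,0,0.35],[0,0,0],1],[[0.005,-0.02,0.35],[0,0,0],1],[[0.015,-0.06,0.35],[0,0,0],1],[[0.03,-0.12,0.35],[0,0,0],1],[[0.05,-0.2,0.35],[0,0,0],1],[[0.074,-0.3,0.35],[0,0,0],1],[[0.099,-0.4,0.35],[0,0,0],1],[[0.124,-0.5,0.35],[0,0,0],1],[[0.149,-0.6,0.35],[0,0,0],1],[[0.174,-0.7,0.35],[0,0,0],1],[[0.198,-0.8,0.35],[0,0,0],1],[[0.223,-0.9,0.35],[0,0,0],1],[[0.248,-1,0.35],[0,0,0],1]]'
python3 -m jog '[[[0.028,-0.11,0],[0,0,0],1],[[0.057,-0.23,0],[0,0,0],1],[[0.089,-0.36,0],[0,0,0],1],[[0.121,-0.49,0],[0,0,0],1],[[0.153,-0.62,0],[0,0,0],1],[[0.186,-0.75,0],[0,0,0],1],[[0.218,-0.88,0],[0,0,0],1],[[0.248,-1,0],[0,0,0],1]]'
python3 -m jog '[[[0.031,-0.125,0],[0,0,0],1],[[0.062,-0.25,0],[0,0,0],1],[[0.093,-0.375,0],[0,0,0],1],[[0.124,-0.5,0],[0,0,0],1],[[0.155,-0.625,0],[0,0,0],1],[[0.186,-0.75,0],[0,0,0],1],[[0.217,-0.875,0],[0,0,0],1],[[0.248,-1,0],[0,0,0],1]]'
python3 -m jog '[[[0.031,-0.125,0],[0,0,0],1],[[0.062,-0.25,0],[0,0,0],1],[[0.093,-0.375,0],[0,0,0],1],[[0.124,-0.5,0],[0,0,0],1],[[0.152,-0.615,0],[0,0,0],1],[[0.179,-0.72,0],[0,0,0],1],[[0.203,-0.82,0],[0,0,0],1],[[0.226,-0.91,0],[0,0,0],1],[[0.248,-1,0],[0,0,0],1]]'
python3 -m jog '[[[0.022,-0.09,0],[0,0,0],1],[[0.045,-0.18,0],[0,0,0],1],[[0.067,-0.27,0],[0,0,0],1],[[0.089,-0.36,0],[0,0,0],1],[[0.111,-0.45,0],[0,0,0],1],[[0.134,-0.54,0],[0,0,0],1],[[0.156,-0.63,0],[0,0,0],1],[[0.176,-0.71,0],[0,0,0],1],[[0.193,-0.78,0],[0,0,0],1],[[0.206,-0.83,0],[0,0,0],1],[[0.211,-0.855,0],[0,0,0],1],[[0.214,-0.865,0],[0,0,0],1],[[0.214,-0.865,0],[0,0,0],1],[[0.214,-0.865,0],[0,0,0],1]]'
```

```text
clock: 11.6
position: [459.6, 131.6, 377.3]
ee_rot: [-0.602, 0.799, 0.0, -0.0]
contact_force: [0.8, 0.3, -4.8]
gripper_width: 13.3
grasp_force: 58.9
clock: 12.4
position: [484.4, 31.2, 377.3]
ee_rot: [-0.602, 0.799, -0.0, 0.0]
contact_force: [-0.5, 0.7, -5.5]
gripper_width: 13.0
grasp_force: 58.9
clock: 13.2
position: [509.2, -68.6, 377.3]
ee_rot: [-0.602, 0.799, -0.0, -0.0]
contact_force: [1.2, 0.9, -4.3]
gripper_width: 13.0
grasp_force: 58.9
clock: 14.1
position: [533.9, -168.2, 377.3]
ee_rot: [-0.602, 0.799, 0.0, -0.0]
contact_force: [-0.0, 0.9, -5.1]
gripper_width: 13.1
grasp_force: 58.9
clock: 15.5
position: [555.1, -253.8, 377.4]
ee_rot: [-0.602, 0.798, 0.0, 0.0]
contact_force: [-0.4, 0.7, -4.7]
gripper_width: 13.1
grasp_force: 58.9
```

Over the reader. Now lowering 146 mm.

```bash
python3 -m jog '[[[0,0,-0.02],[0,0,0],1],[[0,0,-0.06],[0,0,0],1],[[0,0,-0.12],[0,0,0],1],[[0,0,-0.2],[0,0,0],1],[[0,0,-0.3],[0,0,0],1],[[0,0,-0.4],[0,0,0],1],[[0,0,-0.5],[0,0,0],1],[[0,0,-0.6],[0,0,0],1],[[0,0,-0.7],[0,0,0],1],[[0,0,-0.8],[0,0,0],1],[[0,0,-0.9],[0,0,0],1],[[0,0,-1],[0,0,0],1]]'
python3 -m jog '[[[0,0,-0.09],[0,0,0],1],[[0,0,-0.17],[0,0,0],1],[[0,0,-0.25],[0,0,0],1],[[0,0,-0.32],[0,0,0],1],[[0,0,-0.38],[0,0,0],1],[[0,0,-0.42],[0,0,0],1],[[0,0,-0.45],[0,0,0],1],[[0,0,-0.46],[0,0,0],1],[[0,0,-0.46],[0,0,0],1],[[0,0,-0.46],[0,0,0],1],[[0,0,-0.46],[0,0,0],1],[[0,0,-0.46],[0,0,0],1]]'
python3 - <<'E'
from h import *
im=[]
for n in("top","side"):
    d=get_image(n);P=cloud(d);hsv=cv2.cvtColor(d["frame"],cv2.COLOR_RGB2HSV)
    near=np.hypot(P[...,0]-555,P[...,1]+254)<110
    for nm,m in dict(green=(hsv[...,0]>50)&(hsv[...,0]<80)&(hsv[...,1]>120),red=((hsv[...,0]<6)|(hsv[...,0]>174))&(hsv[...,1]>150)).items():
        Q=P[m&near&(P[...,2]>85)]; r=Q[Q[:,2]>np.percentile(Q[:,2],60)]
        c,*_=np.linalg.lstsq(np.c_[r[:,:2]-[555,-254],np.ones(len(r))],r[:,2],rcond=None)
        print(n,nm,len(Q),cv2.minAreaRect(Q[:,:2].astype(np.float32)),np.percentile(Q[:,2],[1,5,50,95,99]).round(1),"tilt",c.round(3))
    im.append(cv2.resize(d["frame"][:,:,::-1],(400,300)))
    if n=="side": im.append(cv2.resize(d["frame"][100:250,170:370,::-1],(400,300)))
    else: im.append(cv2.resize(d["frame"][80:230,220:420,::-1],(400,300)))
cv2.imwrite("pics/c4.png",np.vstack([np.hstack(im[:2]),np.hstack(im[2:])]))
E
```

```text
clock: 16.7
position: [555.2, -254.1, 276.5]
ee_rot: [-0.602, 0.799, -0.0, 0.0]
contact_force: [-0.9, 0.0, -4.7]
gripper_width: 13.1
grasp_force: 58.9
clock: 17.9
position: [555.3, -254.1, 231.6]
ee_rot: [-0.602, 0.799, -0.0, 0.0]
contact_force: [-0.0, -0.1, -4.8]
gripper_width: 13.1
grasp_force: 58.9
top green 535 ((548.5338134765625, -252.74124145507812), (148.63671875, 109.36968231201172), 73.91902160644531) [ 96.   97.6 104.3 133.3 335.5] tilt [-3.40000e-02 -3.80000e-02  1.33354e+02]
top red 383 ((545.534423828125, -239.02059936523438), (110.30335998535156, 87.1507339477539), 35.13594055175781) [110.8 113.8 118.5 248.4 306.9] tilt [ -0.486   0.664 129.168]
side green 400 ((553.339111328125, -252.96145629882812), (154.5835418701172, 100.66220092773438), 73.8956069946289) [100.  103.2 117.6 128.7 130.7] tilt [ 4.00000e-03 -9.00000e-03  1.25078e+02]
side red 201 ((553.6159057617188, -261.3841552734375), (108.47603607177734, 76.58834075927734), 70.38932800292969) [107.8 110.4 118.5 120.2 121. ] tilt [3.00000e-03 1.00000e-03 1.19512e+02]
```

View pics/c4.png

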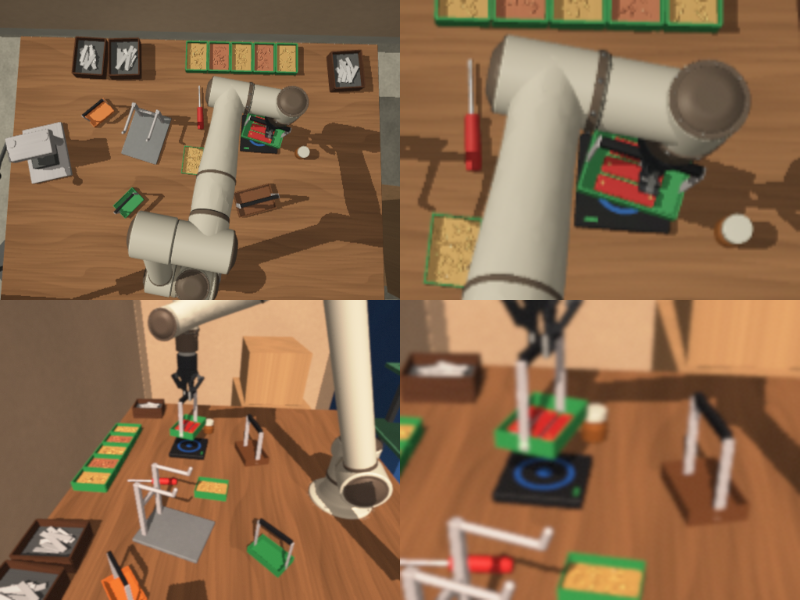

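The carrier is over the reader, level (slope under 0.01) and centred within about 2 mm at roughly (553,-253). Rim at 130 puts the underside at about 100, so 80 mm above the face. The knives are in, and the rivet tray, screwdriver and jar show no sign of having been moved. I'll hold the pose briefly, then hand in.

```bash
python3 -m jog '[[[0,0,0],[0,0,0],1],[[0,0,0],[0,0,0],1],[[0,0,0],[0,0,0],1]]'; python3 -c "
from bench import job_done
print(job_done())"
```

```text
clock: 18.3
position: [555.1, -254.1, 231.3]
ee_rot: [-0.602, 0.799, 0.0, -0.0]
contact_force: [0.4, 0.6, -5.0]
gripper_width: 13.1
grasp_force: 58.9
the job is handed in; nothing more can be done
None
```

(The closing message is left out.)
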